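# Shut the laptop on the camper's worktop

## Robot

A 6-joint arm with a two-finger parallel gripper is mounted at the origin on the work surface. World frame = base frame: x ahead of the robot, y to its left, z up, the work surface at z = 0. Lengths are in m, angles in rad, forces in N, time in s.
With the tool pointing down it reaches from about 0.325 to 0.875 m from the base axis. Payload 4.4 kg.
Tool frame: the origin (TCP) lies midway between the tips of the shut fingers; the grasp point (between the pads) lies 19 mm behind it; z points along the fingers, y is the line along which they close (so a half turn about z gives the same grasp; the last joint's range is limited). The gripper opens to 85 mm and grips with 20 to 120 N. Pads are 22 mm wide; open, the fingers measure 114 mm over their backs; the gripper's body (76 mm by 85 mm) begins 54 mm behind the grasp point. The pads swing forward as they close: fully open they stand 13 mm farther back than shut.
Start: joints at [-1.482, 0.207, 1.542, -0, 1.393, -0.15], TCP at [0.136, -0.559, 0.231] pointing down, gripper open.
Joint ranges: [-2.73, 2.73], [-0.86, 2.22], [0.23, 2.46], [-1.11, 4.25], [0.08, 2.63], [-2.82, 2.82]. Speed limits (rad/s): [2.79, 2.79, 3.14, 3.14, 3.14, 3.14].

## Interface

Orientations are given as a 3x3 rotation matrix whose columns are the frame's x, y, z axes.
In Python, from plant import arm gives the robot as it stands.
- The arm moves only by the tool apply_moves, never from a script. Its argument "series" is a list of rows, each a list of 7 numbers: the shift along the tool's x, y, z as a fraction of full scale, then the turn, a rotation vector about the tool's x, y, z as a fraction of full scale, then the opening, from 0 (shut) to 1 (fully open). A call has 1 to 12 rows; each row is the pose to reach, as a shift and turn from the pose commanded when the call began, along the tool's axes at that moment, turning the shorter way round; what a row does not reach only later rows make up. Full scale, the value 1, is 0.5 m for a shift and pi rad for a turn. A row lasts 1/10 s, in which the tool goes at most 50 mm and 8.59 degrees, less where a joint would pass 70% of its speed; a pose out of reach is approached as far as the arm can. A call with a number of a shift or a turn outside -1 to 1 is refused whole. A call with a gripper value outside its range is refused whole. The fingers move at their own pace and stop on an object; the grip force is fixed at half the most. Time passes only in rows, so rows that repeat a pose let the fingers close. It gives the time, the measured TCP pose, the force, the opening and the grip force at its end, in the units of the state.
- arm.observe(): the state, without advancing time (a new reading comes with each control period).
- arm.grab_frame(name): name is "scene" or "side" or "wrist"; returns the picture (384x512x3 uint8, red, green, blue); there is no depth.
- arm.camera_model(name): a dict with "fx", "fy", "cx", "cy" (pixels), "pose" (4x4, takes a point from camera to world coordinates). Camera axes: x right, y down, z forward; pixel columns grow to the right and rows downward; lengths in m; the calibration is good to about 2 mm. A picture is of the moment at which its call begins: read the wrist's pose just before it. camera_model takes no time and is no camera call; for the wrist camera it gives the pose at the moment of the call.
- arm.sign_off(): hands the job in; it is judged then, once.
Trained networks look in the newest picture that a camera, given by its name, has taken for a name from the list of things; names that differ only in an ending like _2 or _b are one class to them, and where a whole thing is asked for, a point or a joint stands for the part that bears it (a point fixed in the world has none). Each returns a list of dicts, best first, with "p" (0 to 1); they miss things now and then, are a little off and sometimes report something else, mostly with a low value. They report only what shows in the picture. A call takes as long as a camera call. They do not tell look-alikes from the thing itself.
- arm.search_frame(camera, thing): "box" ([left, top, width, height] in pixels, round what is visible of it).
- arm.outline_of(camera, thing): "pixels" (384x512 bool, what is visible of it) and "box" ([left, top, width, height] in pixels, round what is visible of it).
The state is a dict: "time_s": time; "joints": joint angles; "qvel": joint speeds; "joint_torque": joint torques, N m; "tool_pos": TCP position; "ee_rot": TCP orientation; "wrist_force": force on the tool from outside, world axes, zero at the start; "ft_torque": the same for the moment, N m; "opening": opening from 0.0 (shut) to 1.0 (fully open); "finger_force": force on a finger pad.
Only numpy, scipy, OpenCV 4.12 (cv2) and the standard library are available. Lean on these libraries where they do the work, as an engineer would, in place of code of your own. Each camera call takes 0.05 s, during which the arm holds its last target. There are 200 camera calls.

## Task

Shut the laptop for the drive: first slide the white remote control off its left or right side with your fingers, so that it lies flat, buttons up, on the worktop next to the laptop; then push the back of the screen to tip it over, without letting it slam, until the laptop is fully shut. Only push: do not pick the remote up, touch the screen glass, shift the laptop or shut it on the remote, and leave the other things where they are.

Things in the scene. Friction and masses are not known exactly. Their poses are not given: they have to be found in the camera images.
- laptop: Open silver laptop on rubber feet, loose, 1.6 kg. Origin: centre of the underside of its lower half, on the worktop. 215 mm deep along x, from the hinge edge (-107 mm, the robot's side) to the user's edge (+107); 310 mm wide along y (sides at +-155 mm). Flat deck with keyboard 16 mm above the worktop. The robot stands behind the screen.
- lid (a joint): Angle of the screen in rad: 0 shut flat on the deck, 1.57 upright, more leans back towards the robot, stop at 2.3. Friction hinge: stays where left above about 0.8 rad (2 to 4 N near the top edge moves it), sinks slowly shut by itself below. The screen half is 7 mm thick, 310 mm wide, and reaches 209 mm from the hinge axis.
- screen_hinge (a point): Middle of the hinge axis, at x = -101.5 mm, y = 0, z = 17 mm in the laptop's frame; the axis runs along the laptop's y. The front face (glass) of the screen lies in a plane through this axis, the back of the screen 7 mm behind it.
- screen_top (a point): Middle of the screen's free edge, on its back side: 209 mm from the hinge axis along the screen. When the laptop is shut it lies at x = +107 mm, z = 24 mm in the laptop's frame.
- display: The black glass that covers the whole front (keyboard side) of the screen, 203 x 306 mm. Must not be touched. Origin: on the hinge axis.
- remote: White remote control with dark buttons, 140 mm long (x), 38 mm wide (y), 15 mm thick (z, buttons up), about 90 g, loose on the laptop's deck, its length within 0.5 rad of the laptop's x. Origin: centre of its underside, 16 mm above the worktop at the start, 0 when it lies on the worktop.
- mouse: Bystander: black wireless mouse, 100 x 58 x 35 mm, on the worktop some 310 mm from the laptop's middle on one side. Origin: centre of underside.
- candle_jar: Bystander: amber glass jar with brass lid, 73 mm across, 90 mm tall, on the worktop some 310 mm from the laptop's middle on the other side. Origin: centre of underside.
- adapter: Bystander: black power adapter, 50 x 105 x 30 mm, on the worktop between the robot and the laptop. Origin: centre of underside.
- lighter: Bystander: red lighter, 82 x 24 x 12 mm, lying on the worktop between the robot and the laptop. Origin: centre of underside.
- tumbler: Bystander: steel tumbler with clear lid, 87 mm across, 184 mm tall, on the white tray at the left. Origin: centre of underside.
There are look-alikes about, which are no part of the job. Several things have the shape of the remote; the one meant has the colours described above.

How it is judged:
On the way, in this order (a step that is already met when the one before it is completed fails the run):
1. the remote lies flat on the worktop, off the laptop, with the screen still open (height (world z) of remote below 0.008 m and angle between remote's own z axis and vertical below 0.12 rad and value of joint lid above 1 rad), for 0.2 s.
2. the laptop is shut (value of joint lid below 0.03 rad), for 0.2 s.
At the end, for the whole second after the job is handed in: The screen is shut (lid below 0.03 rad, 6 mm at its free edge); the remote lies flat (within 0.12 rad), buttons up and at rest on the worktop off the left or right side of the laptop, its middle within 330 mm of the laptop's middle; the laptop is at rest within 30 mm of where it stood (value of joint lid below 0.03 rad and height (world z) of remote between -0.008 and 0.008 m and angle between remote's own z axis and vertical below 0.12 rad and horizontal distance between remote and laptop below 0.33 m and (y of remote in the frame of laptop above 0.15 m or y of remote in the frame of laptop below -0.15 m) and distance of laptop from where it was at the start of the episode below 0.03 m and linear speed of each of remote, laptop below 0.02 m/s); the robot touches nothing.
It fails at once if the remote is lifted more than 25 mm off the laptop's deck (height (world z) of remote above 0.041 m).
It fails at once if the robot touches the screen glass (contact force between any of the fingers, the arm and display above 0.5 N).
It fails at once if the screen is shut on the remote (contact force between display and remote above 1 N).
It fails at once if the screen slams (faster than 3 rad/s towards shut) (velocity of joint lid below -3 rad/s).
It fails at once if a bystander is moved more than 25 mm, or the laptop more than 50 mm (distance of laptop from where it was at the start of the episode above 0.05 m or distance of any of mouse, candle_jar, adapter, lighter, tumbler from where it was at the start of the episode above 0.025 m).
It also fails if it takes over 67 s, if anything falls off the work surface, if the arm or the gripper's body presses on something with over 40 N, if the wrist force passes 120 N, or if a joint passes its speed limit or range.

## Working session

There is one attempt and no reset: what is moved stays moved. The work goes in short steps, Python scripts to look and compute and a tool call to move; the robot and the scene stay as the last step left them, time stands still between calls to the robot, and variables do not carry over. Pictures are saved under pics/ and viewed, at most 10 in all, crops included, and the job is handed in when it is done.

Besides the shell and the picture viewer there is one more tool, called by a JSON object that holds its "fn" and its "kwargs". apply_moves: Moves the arm, as the interface text tells. Its arguments: {"type":"object","properties":{"series":{"type":"array"}},"required":["series"]}

```bash
mkdir -p pics && ls && cat > h.py <<'E'
import numpy as np, cv2
from plant import arm
def ray(cam,px,z):
    m=arm.camera_model(cam);T=np.array(m["pose"])
    d=T[:3,:3]@np.array([(px[0]-m["cx"])/m["fx"],(px[1]-m["cy"])/m["fy"],1]);o=T[:3,3]
    return o+d*(z-o[2])/d[2]
def proj(cam,P):
    m=arm.camera_model(cam);T=np.array(m["pose"])
    p=(np.asarray(P)-T[:3,3])@T[:3,:3]
    return np.array([m["fx"]*p[...,0]/p[...,2]+m["cx"],m["fy"]*p[...,1]/p[...,2]+m["cy"]]).T
def save(n,img): cv2.imwrite("pics/"+n,img[:,:,::-1])
E
python3 - <<'E'
from h import *
for c in ["scene","side"]:
    save(c+"0.png",arm.grab_frame(c))
    print(c,np.round(np.array(arm.camera_model(c)["pose"]),3).tolist(),arm.camera_model(c)["fx"])
    for t in ["laptop","lid","remote","mouse","candle_jar","adapter","lighter","display"]:
        print(t,[(round(r["p"],2),np.round(r["box"]).tolist()) for r in arm.search_frame(c,t)])
print(arm.observe())
E
```

```text
pics
scene [[0.241, 0.644, -0.726, 1.453], [0.97, -0.168, 0.173, -0.092], [-0.01, -0.746, -0.666, 0.849], [0.0, 0.0, 0.0, 1.0]] 370.98737872613935
laptop [(0.7, [137.0, 120.0, 127.0, 133.0])]
lid [(0.87, [135.0, 124.0, 108.0, 75.0])]
remote [(0.91, [201.0, 189.0, 32.0, 31.0]), (0.91, [277.0, 220.0, 45.0, 33.0]), (0.62, [309.0, 194.0, 46.0, 14.0]), (0.29, [92.0, 191.0, 22.0, 31.0])]
mouse [(0.93, [91.0, 193.0, 22.0, 28.0])]
candle_jar [(0.77, [277.0, 154.0, 21.0, 32.0])]
adapter [(0.39, [92.0, 190.0, 21.0, 32.0])]
lighter [(0.16, [366.0, 116.0, 34.0, 58.0])]
display [(0.93, [137.0, 128.0, 105.0, 65.0])]
side [[0.995, -0.052, 0.084, 0.47], [-0.099, -0.509, 0.855, -1.003], [-0.001, -0.859, -0.512, 0.72], [0.0, 0.0, 0.0, 1.0]] 440.88204358175165
laptop [(0.95, [216.0, 155.0, 113.0, 139.0])]
lid [(0.83, [216.0, 154.0, 28.0, 134.0])]
remote [(0.72, [244.0, 222.0, 49.0, 27.0]), (0.61, [301.0, 186.0, 36.0, 26.0]), (0.59, [265.0, 169.0, 22.0, 19.0])]
mouse [(0.9, [219.0, 331.0, 53.0, 31.0])]
candle_jar [(0.84, [224.0, 165.0, 22.0, 35.0])]
adapter [(0.63, [168.0, 220.0, 30.0, 31.0])]
lighter [
[... 187 characters left out ...]
  1.39346638e+00, -1.50468677e-01]), 'qvel': array([-0.0006837 , -0.00130711,  0.00079727,  0.00038162, -0.00040142,
       -0.00130545]), 'joint_torque': array([-1.26064653e-03, -3.83042800e+01, -2.91975725e+01, -1.88194790e-04,
        6.94385399e-04, -5.13774282e-06]), 'tool_pos': array([ 0.13601308, -0.55872101,  0.23133042]), 'ee_rot': array([[ 9.71631946e-01,  2.36498115e-01,  5.11694266e-05],
       [ 2.36498119e-01, -9.71631940e-01, -1.14977296e-04],
       [ 2.25259355e-05,  1.23817087e-04, -9.99999992e-01]]), 'wrist_force': array([ 0.24559976,  0.19036721, -0.05363814]), 'ft_torque': array([ 0.01096468, -0.04694717,  0.01546624]), 'finger_force': 0.0, 'opening': 1.0015584635531287}
```

```bash
python3 - <<'E'
import cv2,numpy as np
a=cv2.imread("pics/scene0.png")[90:290,60:410]; b=cv2.imread("pics/side0.png")[120:390,130:380]
cv2.imwrite("pics/a.png",cv2.resize(a,None,fx=2.2,fy=2.2,interpolation=3))
cv2.imwrite("pics/b.png",cv2.resize(b,None,fx=2.2,fy=2.2,interpolation=3))
E
```

```text
(no output)
```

View pics/a.png

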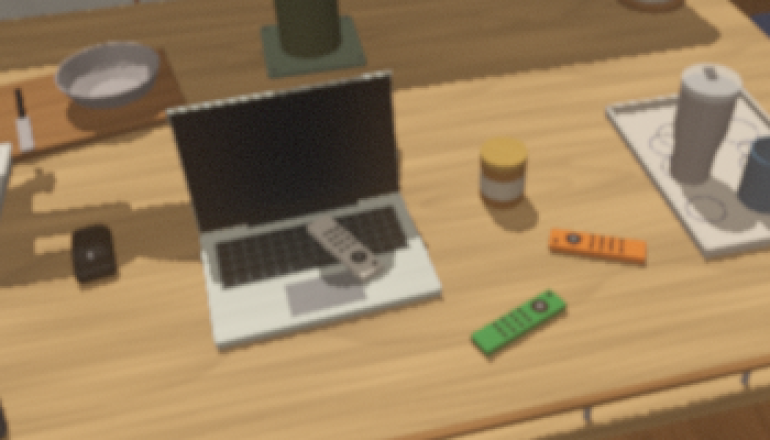

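View pics/b.png

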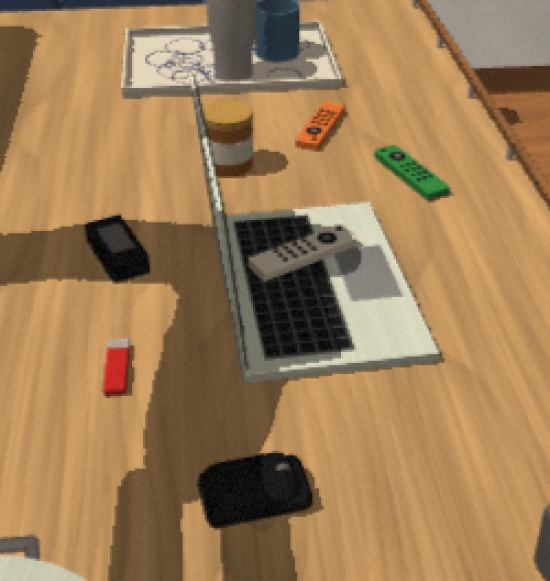

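The remote on the deck is the greyish‑white one (scene about px 216,202; side about px 268,235). Green and orange ones are look‑alikes at +y; the mouse is at -y, the jar at +y.

```bash
python3 - <<'E'
from h import *
from scipy.optimize import least_squares
S=lambda p:np.array(p)/2.2+[60,90]
D=lambda p:np.array(p)/2.2+[130,120]
def L(x,p):
    c,s=np.cos(x[2]),np.sin(x[2]);p=np.asarray(p)
    return np.array([x[0]+c*p[0]-s*p[1],x[1]+s*p[0]+c*p[1],p[2]])
top=lambda t,y:(-.1015+.206*np.cos(t),y,.017+.206*np.sin(t))
obs=[("scene",S((217,338)),(.107,-.155,.016)),("scene",S((440,291)),(.107,.155,.016)),
("side",D((442,355)),(.107,-.155,.016)),("side",D((371,203)),(.107,.155,.016)),("side",D((245,377)),(-.107,-.155,.016)),
("scene",S((170,111)),-.155),("scene",S((390,75)),.155)]
def f(x):
    return np.concatenate([proj(c,L(x,q if isinstance(q,tuple) else top(x[3],q)))-p for c,p,q in obs])
r=least_squares(f,[.6,0,0,1.8],loss="soft_l1");x=r.x
print("laptop",x.round(3),f(x).round(1).tolist())
print("side lid tops",[((proj("side",L(x,top(x[3],s)))-[130,120])*2.2).round() for s in(-.155,.155)])
for cam,pt in(("scene",(216,202)),("side",(268,235))):
    arm.grab_frame(cam)
    for o in arm.outline_of(cam,"remote"):
        m=o["pixels"]
        v,u=np.nonzero(m)
        if abs(u.mean()-pt[0])>12 or abs(v.mean()-pt[1])>12: continue
        P=np.array([ray(cam,(a,b),.026)[:2] for a,b in zip(u,v)]).astype(np.float32)
        rc=cv2.minAreaRect(P*1000); 
        d=cv2.fitLine(P,cv2.DIST_L2,0,.01,.01).ravel()
        print(cam,o["p"],rc,"axis yaw",np.arctan(d[1]/d[0]))
        c=np.array(rc[0])/1000-x[:2];cc,ss=np.cos(x[2]),np.sin(x[2]);print("in laptop",cc*c[0]+ss*c[1],-ss*c[0]+cc*c[1])
for n,c,p in(("mouse","side",(245,350)),("jar","side",(235,197)),("adapter","side",(183,240)),("lighter","side",(183,287))):
    print(n,ray(c,p,.02).round(3))
E
```

```text
laptop [ 0.617 -0.073  0.051  1.706] [-2.6, 2.5, 0.2, -0.3, -0.7, -0.8, 0.5, -0.7, -0.3, -1.5, -2.2, 0.5, 0.2, -0.7]
side lid tops [array([218., 212.]), array([191.,  75.])]
scene 0.74 ((607.5802001953125, -29.23052215576172), (148.0508270263672, 44.545745849609375), 26.435579299926758) axis yaw 0.4622354
in laptop -0.007319189004779092 0.044325800640144984
side 0.56 ((605.9136962890625, -31.103248596191406), (146.54673767089844, 52.85188293457031), 25.802377700805664) axis yaw 0.4806308
in laptop -0.009079026430780754 0.04254049623353124
mouse [ 0.513 -0.41   0.02 ]
jar [0.531 0.185 0.02 ]
adapter [ 0.378 -0.028  0.02 ]
lighter [ 0.384 -0.215  0.02 ]
```

```bash
cat >> h.py <<'E'
LP=np.array([.617,-.073]);YAW=.051
def lw(x,y):
    c,s=np.cos(YAW),np.sin(YAW);return LP+[c*x-s*y,s*x+c*y]
def rows(*targets):
    """world targets (x,y,z,yaw of tool y), tool down; from present pose -> fractions"""
    from scipy.spatial.transform import Rotation as R
    s=arm.observe();p,M=s["tool_pos"],s["ee_rot"]
    for x,y,z,yw in targets:
        Y=np.array([np.cos(yw),np.sin(yw),0]);Z=np.array([0,0,-1.]);T=np.c_[np.cross(Y,Z),Y,Z]
        print(np.r_[M.T@(np.array([x,y,z])-p)/.5,R.from_matrix(M.T@T).as_rotvec()/np.pi].round(4).tolist())
E
python3 - <<'E'
from h import *
for c,p,z in(("side",(235,182),.045),("scene",(287.5,170),.045),("scene",(300,236),.01)): print(ray(c,p,z).round(3))
a=lw(-.008,-.045);print(a)
rows((.2,-.53,.36,-1.332),(.62,-.36,.36,YAW),(a[0],a[1],.36,YAW))
E
```

```text
[0.535 0.237 0.045]
[0.535 0.228 0.045]
[0.794 0.188 0.01 ]
[ 0.61130441 -0.11834931]
[0.1379, -0.0255, -0.2574, 0.0, 0.0, 0.0]
[1.0345, -0.1571, -0.2574, 0.0, 0.0, -0.4402]
[1.1319, -0.6308, -0.2574, 0.0, 0.0, -0.4402]
```

{"fn": "apply_moves", "kwargs": {"series": [[0.05, 0, -0.13, 0, 0, -0.05, 1], [0.14, -0.02, -0.257, 0, 0, -0.1, 1], [0.24, -0.03, -0.257, 0, 0, -0.14, 1], [0.34, -0.04, -0.257, 0, 0, -0.18, 1], [0.44, -0.05, -0.257, 0, 0, -0.22, 1], [0.54, -0.06, -0.257, 0, 0, -0.26, 1], [0.63, -0.07, -0.257, 0, 0, -0.3, 1], [0.72, -0.08, -0.257, 0, 0, -0.34, 1], [0.8, -0.09, -0.257, 0, 0, -0.38, 1], [0.85, -0.1, -0.257, 0, 0, -0.42, 1], [0.85, -0.1, -0.257, 0, 0, -0.44, 1], [0.85, -0.1, -0.257, 0, 0, -0.44, 1]]}}

```text
time_s: 2.3
tool_pos: [0.5383, -0.4085, 0.3591]
ee_rot: [[-0.053, 0.999, -0.001], [0.999, 0.053, 0.0], [0.001, -0.001, -1.0]]
wrist_force: [-0.6, -0.1, 0.2]
opening: 1.004
finger_force: 0.0
```

```bash
python3 - <<'E'
from h import *
a=lw(-.008,-.045)
print(arm.observe()["tool_pos"])
rows((a[0],-.36,.36,YAW),(a[0],a[1],.36,YAW))
E
```

```text
[ 0.538306   -0.40854172  0.35907745]
[0.0893, 0.1509, -0.0019, -0.0003, -0.0002, 0.0005]
[0.5719, 0.1763, -0.0017, -0.0003, -0.0002, 0.0005]
```

Now tool x ≈ world +y, tool y ≈ world +x.

{"fn": "apply_moves", "kwargs": {"series": [[0.06, 0.07, 0, 0, 0, 0, 1], [0.12, 0.14, 0, 0, 0, 0, 1], [0.21, 0.158, 0, 0, 0, 0, 1], [0.3, 0.163, 0, 0, 0, 0, 1], [0.39, 0.168, 0, 0, 0, 0, 1], [0.48, 0.172, 0, 0, 0, 0, 1], [0.54, 0.175, 0, 0, 0, 0, 1], [0.572, 0.176, 0, 0, 0, 0, 1], [0.572, 0.176, 0, 0, 0, 0, 1], [0.572, 0.176, 0, 0, 0, 0, 1]]}}

```text
time_s: 3.3
tool_pos: [0.6105, -0.121, 0.3599]
ee_rot: [[-0.049, 0.999, 0.0], [0.999, 0.049, -0.001], [-0.001, 0.0, -1.0]]
wrist_force: [0.5, -0.1, 0.5]
opening: 1.004
finger_force: 0.0
```

```bash
python3 - <<'E'
from h import *
print(arm.observe()["tool_pos"],arm.observe()["joints"].round(2))
w=arm.grab_frame("wrist")
s=arm.grab_frame("side")
for xy in [(-.107,-.155),(-.107,.155),(.107,.155),(.107,-.155)]:
    u=proj("wrist",[*lw(*xy),.016]);cv2.circle(w,tuple(int(t) for t in u),4,(255,0,0),1)
save("w1.png",np.hstack([w[::1],s])[:, :]) 
import cv2
im=cv2.imread("pics/w1.png");cv2.imwrite("pics/w1.png",cv2.resize(im,(800,300),interpolation=cv2.INTER_AREA))
a=lw(-.008,-.045)
rows((a[0],a[1],.12,YAW),(a[0],a[1],.009,YAW))
E
```

```text
[ 0.61046856 -0.12102455  0.35986829] [-0.33  0.24  1.24 -0.    1.66 -0.38]
[0.0067, 0.002, 0.4792, -0.0001, 0.0002, -0.0011]
[0.0068, 0.0021, 0.7012, -0.0001, 0.0002, -0.0011]
```

View pics/w1.png

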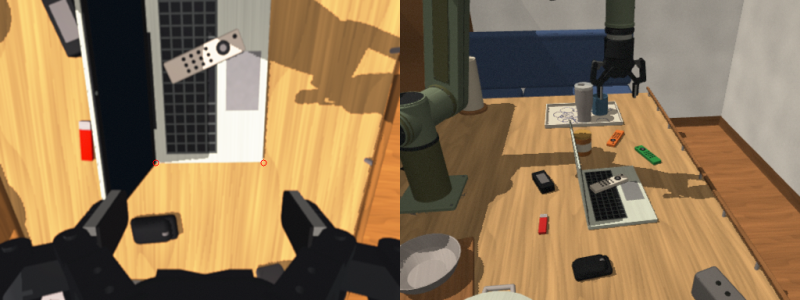

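The red circles fall on the laptop's near corners (wrist px 155,162 and 263,162), so the pose is good; the arm is well above the screen. Descend.

{"fn": "apply_moves", "kwargs": {"series": [[0.006, 0.002, 0.1, 0, 0, 0, 1], [0.006, 0.002, 0.2, 0, 0, 0, 1], [0.006, 0.002, 0.3, 0, 0, 0, 1], [0.006, 0.002, 0.4, 0, 0, 0, 1], [0.006, 0.002, 0.48, 0, 0, 0, 1], [0.006, 0.002, 0.54, 0, 0, 0, 1], [0.006, 0.002, 0.59, 0, 0, 0, 1], [0.006, 0.002, 0.63, 0, 0, 0, 1], [0.006, 0.002, 0.66, 0, 0, 0, 1], [0.006, 0.002, 0.68, 0, 0, 0, 1], [0.006, 0.002, 0.698, 0, 0, 0, 1], [0.006, 0.002, 0.698, 0, 0, 0, 1]]}}

```text
time_s: 4.6
tool_pos: [0.6109, -0.1166, 0.0098]
ee_rot: [[-0.05, 0.999, -0.002], [0.999, 0.05, 0.0], [0.001, -0.001, -1.0]]
wrist_force: [1.2, 0.1, -0.5]
opening: 1.002
finger_force: 0.0
```

```bash
python3 - <<'E'
from h import *
print(arm.observe()["tool_pos"])
s=arm.grab_frame("side")[140:340,150:400]
save("s2.png",cv2.resize(s,None,fx=2.4,fy=2.4,interpolation=3))
E
```

```text
[ 0.61088877 -0.1166371   0.00984558]
```

View pics/s2.png

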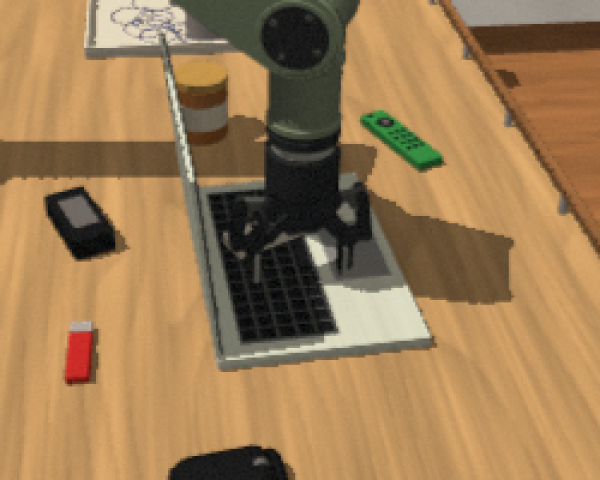

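{"fn": "apply_moves", "kwargs": {"series": [[0.02, 0, 0, 0, 0, 0, 1], [0.04, 0, 0, 0, 0, 0, 1], [0.06, 0, 0, 0, 0, 0, 1], [0.075, 0, 0, 0, 0, 0, 1], [0.09, 0, 0, 0, 0, 0, 1], [0.105, 0, 0, 0, 0, 0, 1], [0.12, 0, 0, 0, 0, 0, 1], [0.135, 0, 0, 0, 0, 0, 1], [0.15, 0, 0, 0, 0, 0, 1], [0.165, 0, 0, 0, 0, 0, 1], [0.18, 0, 0, 0, 0, 0, 1], [0.195, 0, 0, 0, 0, 0, 1]]}}

```text
time_s: 5.85
tool_pos: [0.6065, -0.0185, 0.0107]
ee_rot: [[-0.05, 0.999, -0.0], [0.999, 0.05, 0.0], [0.0, -0.0, -1.0]]
wrist_force: [0.1, -0.7, 0.1]
opening: 0.997
finger_force: 0.1
```

```bash
python3 - <<'E'
from h import *
print(arm.observe()["tool_pos"])
s=arm.grab_frame("scene")[110:270,120:340]
save("s3.png",cv2.resize(s,None,fx=2.4,fy=2.4,interpolation=3))
E
```

```text
[ 0.60651242 -0.01851929  0.01073607]
```

View pics/s3.png

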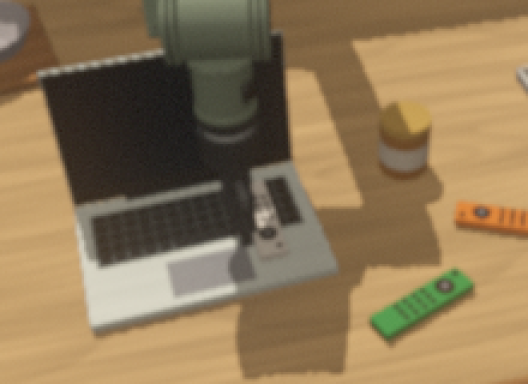

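The remote is squared up against the fingers (crop px ~265,220) and moving to +y. Continue.

{"fn": "apply_moves", "kwargs": {"series": [[0.015, 0, 0, 0, 0, 0, 1], [0.03, 0, 0, 0, 0, 0, 1], [0.045, 0, 0, 0, 0, 0, 1], [0.06, 0, 0, 0, 0, 0, 1], [0.075, 0, 0, 0, 0, 0, 1], [0.09, 0, 0, 0, 0, 0, 1], [0.105, 0, 0, 0, 0, 0, 1], [0.12, 0, 0, 0, 0, 0, 1], [0.13, 0, 0, 0, 0, 0, 1], [0.14, 0, 0, 0, 0, 0, 1], [0.15, 0, 0, 0, 0, 0, 1], [0.16, 0, 0, 0, 0, 0, 1]]}}

```text
time_s: 7.1
tool_pos: [0.6026, 0.0612, 0.0108]
ee_rot: [[-0.05, 0.999, 0.0], [0.999, 0.05, 0.0], [0.0, 0.0, -1.0]]
wrist_force: [-0.4, 0.3, 0.4]
opening: 0.998
finger_force: 0.0
```

{"fn": "apply_moves", "kwargs": {"series": [[0.01, 0, 0, 0, 0, 0, 1], [0.02, 0, 0, 0, 0, 0, 1], [0.03, 0, 0, 0, 0, 0, 1], [0.04, 0, 0, 0, 0, 0, 1], [0.05, 0, 0, 0, 0, 0, 1], [0.06, 0, 0, 0, 0, 0, 1], [0.06, 0, 0, 0, 0, 0, 1]]}}

```text
time_s: 7.8
tool_pos: [0.601, 0.0915, 0.0108]
ee_rot: [[-0.051, 0.999, 0.0], [0.999, 0.051, 0.0], [0.0, 0.0, -1.0]]
wrist_force: [-1.1, 0.4, -0.6]
opening: 0.999
finger_force: 0.1
```

```bash
python3 - <<'E'
from h import *
print(arm.observe()["tool_pos"])
s=arm.grab_frame("scene")[110:270,120:340]
w=arm.grab_frame("wrist")
s=cv2.resize(s,(528,384),interpolation=3)
save("s4.png",cv2.resize(np.hstack([s,w]),(800,295),interpolation=cv2.INTER_AREA))
E
```

```text
[0.60096875 0.09149285 0.01079063]
```

View pics/s4.png

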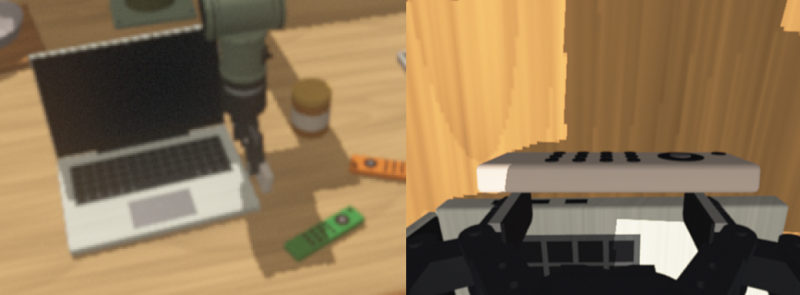

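```bash
python3 - <<'E'
from h import *
from scipy.optimize import least_squares
for y in(.176,.19):
  for z in(0,.015): print(y,z,proj("wrist",[[*lw(-.078,y),z],[*lw(.062,y),z]]).round().tolist())
print("edge",proj("wrist",[[*lw(-.107,.155),.016],[*lw(.107,.155),.016]]).round().tolist())
m=arm.camera_model("wrist");print(np.round(m["pose"],3).tolist())
E
```

```text
0.176 0 [[122.0, 216.0], [406.0, 215.0]]
0.176 0.015 [[109.0, 228.0], [420.0, 228.0]]
0.19 0 [[118.0, 188.0], [409.0, 188.0]]
0.19 0.015 [[104.0, 198.0], [424.0, 198.0]]
edge [[51.0, 270.0], [512.0, 270.0]]
[[0.999, 0.048, 0.014, 0.596], [0.05, -0.958, -0.282, 0.162], [-0.0, 0.282, -0.959, 0.154], [0.0, 0.0, 0.0, 1.0]]
```

```bash
python3 - <<'E'
from h import *
w=arm.grab_frame("wrist")[150:330]
save("w5.png",cv2.resize(w,None,fx=1.56,fy=1.56,interpolation=3))
E
```

```text
(no output)
```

View pics/w5.png

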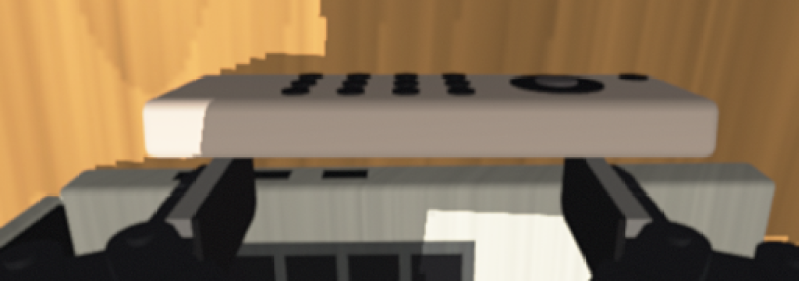

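```bash
python3 - <<'E'
from h import *
from scipy.optimize import least_squares
obs=np.array([[92,214],[459,214],[92,251],[459,251],[131,198],[413,198]])
# local (s along width from near, h): near top, near bottom, far top
def pts(x):
    xc,y,z,t=x;o=[]
    for s,h in((0,.015),(0,0),(.038,.015)):
        for l in(-.07,.07):
            o.append([*lw(xc+l,y+s*np.cos(t)+h*np.sin(t)),z-s*np.sin(t)+h*np.cos(t)])
    return np.array(o)
r=least_squares(lambda x:(proj("wrist",pts(x))-obs).ravel(),[-.01,.17,.02,.6])
print(r.x.round(4),r.fun.reshape(-1,2).round(1).tolist())
print("far bottom z",r.x[2]-.038*np.sin(r.x[3]),"tcp lap y",(arm.observe()["tool_pos"][:2]-LP)@[-np.sin(YAW),np.cos(YAW)])
E
```

```text
[-0.0039  0.1757  0.0377  1.743 ] [[-0.9, -0.6], [0.8, -1.0], [1.4, 0.7], [-1.8, 0.3], [-0.7, 0.6], [1.3, 0.3]]
far bottom z 0.00022727220439982404 tcp lap y 0.16432275714318673
```

The remote has tipped onto its long side: it stands on edge about 10° past vertical (underside towards the fingers, near edge at z≈38 mm), and the laptop edge is just behind the fingers. I'll back the fingers off slowly, rise and re‑measure.

{"fn": "apply_moves", "kwargs": {"series": [[-0.004, 0, 0, 0, 0, 0, 1], [-0.008, 0, 0, 0, 0, 0, 1], [-0.012, 0, 0, 0, 0, 0, 1], [-0.016, 0, 0, 0, 0, 0, 1], [-0.02, 0, 0, 0, 0, 0, 1], [-0.024, 0, 0, 0, 0, 0, 1], [-0.03, 0, -0.02, 0, 0, 0, 1], [-0.04, 0, -0.06, 0, 0, 0, 1], [-0.05, 0, -0.12, 0, 0, 0, 1], [-0.06, 0, -0.2, 0, 0, 0, 1], [-0.06, 0, -0.26, 0, 0, 0, 1], [-0.06, 0, -0.26, 0, 0, 0, 1]]}}

```text
time_s: 9.15
tool_pos: [0.6071, 0.0604, 0.1481]
ee_rot: [[-0.05, 0.999, 0.013], [0.999, 0.05, -0.001], [-0.001, 0.013, -1.0]]
wrist_force: [0.0, 0.6, 0.9]
opening: 0.996
finger_force: 0.0
```

```bash
python3 - <<'E'
from h import *
print(arm.observe()["tool_pos"])
w=arm.grab_frame("wrist")
for o in arm.outline_of("wrist","remote"): print(o["p"],o["box"])
save("w6.png",cv2.resize(w,None,fx=1.56,fy=1.56,interpolation=3))
print("edge",proj("wrist",[[*lw(-.107,.155),.016],[*lw(.107,.155),.016]]).round().tolist())
E
```

```text
[0.60712232 0.06036381 0.14807315]
0.83 [165.6, 114.8, 186.1, 21.0]
0.76 [458.2, 1.6, 53.8, 137.9]
0.41 [0.0, 160.7, 20.3, 44.4]
edge [[140.0, 154.0], [402.0, 153.0]]
```

View pics/w6.png

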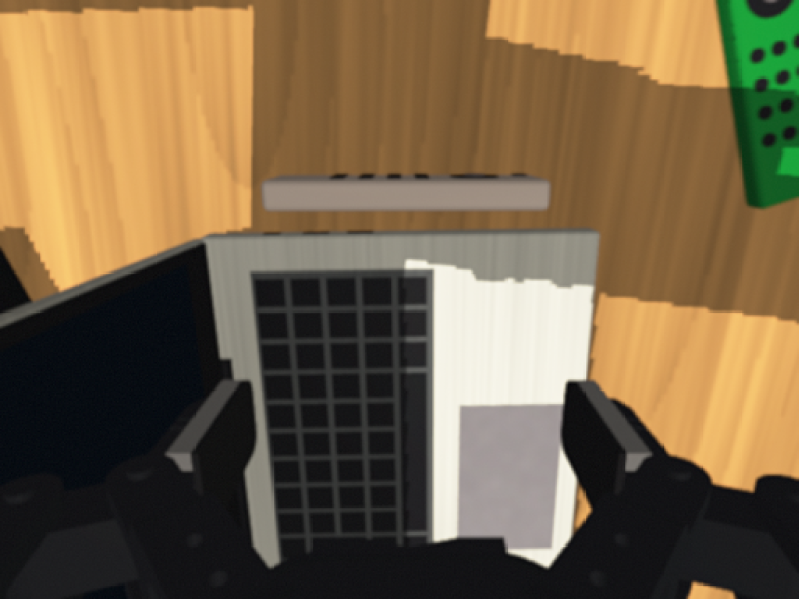

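The remote now stands upright on its side, parallel to the laptop edge (px 265–548, 178–210 in the enlarged picture). Plan: straddle it loosely with the fingers, shove it farther out, then tip it back onto its underside.

```bash
python3 - <<'E'
from h import *
w=arm.grab_frame("wrist")
o=arm.outline_of("wrist","remote")[0]; b=o["box"]; print(o["p"],b)
# top face (z=.038): lower image edge = -y side
v1=b[1]+b[3]
for u in(b[0],b[0]+b[2]):
    p=ray("wrist",(u,v1),.038)[:2]-LP;c,s=np.cos(YAW),np.sin(YAW);print("lap",(c*p[0]+s*p[1]).round(4),(-s*p[0]+c*p[1]).round(4))
p=ray("wrist",(258,151),.016)[:2]-LP;print("edge y",(-s*p[0]+c*p[1]).round(4))
g=w[100:170,250:262].mean(axis=(1,2)).round();print(g.tolist())
p=lw(.012,.18)
rows((*p,.148,YAW-np.pi/2))
E
```

```text
0.92 [169.8, 114.4, 192.1, 23.7]
lap -0.0778 0.1714
lap 0.063 0.1712
edge y 0.1578
[96.0, 96.0, 96.0, 96.0, 96.0, 96.0, 96.0, 96.0, 96.0, 96.0, 96.0, 91.0, 79.0, 58.0, 47.0, 60.0, 85.0, 108.0, 123.0, 132.0, 139.0, 143.0, 144.0, 144.0, 143.0, 143.0, 143.0, 143.0, 143.0, 143.0, 143.0, 144.0, 144.0, 142.0, 137.0, 130.0, 117.0, 102.0, 95.0, 95.0, 96.0, 96.0, 96.0, 96.0, 96.0, 96.0, 96.0, 96.0, 95.0, 93.0, 90.0, 95.0, 111.0, 129.0, 140.0, 144.0, 145.0, 145.0, 145.0, 145.0, 145.0, 145.0, 145.0, 145.0, 145.0, 145.0, 145.0, 145.0, 145.0, 145.0]
[0.0911, 0.0414, -0.0167, -0.0007, 0.0006, 0.4998]
```

{"fn": "apply_moves", "kwargs": {"series": [[0.01, 0.005, -0.01, 0, 0, 0.046, 0.5], [0.02, 0.01, -0.016, 0, 0, 0.092, 0.5], [0.03, 0.015, -0.016, 0, 0, 0.138, 0.5], [0.04, 0.02, -0.016, 0, 0, 0.184, 0.5], [0.05, 0.025, -0.016, 0, 0, 0.23, 0.5], [0.06, 0.03, -0.016, 0, 0, 0.276, 0.5], [0.07, 0.035, -0.016, 0, 0, 0.322, 0.5], [0.08, 0.04, -0.016, 0, 0, 0.368, 0.5], [0.091, 0.041, -0.016, 0, 0, 0.414, 0.5], [0.091, 0.041, -0.016, 0, 0, 0.46, 0.5], [0.091, 0.041, -0.016, 0, 0, 0.5, 0.5], [0.091, 0.041, -0.016, 0, 0, 0.5, 0.5]]}}

```text
time_s: 10.55
tool_pos: [0.6192, 0.1074, 0.1465]
ee_rot: [[0.999, 0.051, -0.004], [0.051, -0.999, -0.0], [-0.004, -0.0, -1.0]]
wrist_force: [1.0, -0.1, -0.1]
opening: 0.506
finger_force: 0.0
```

```bash
python3 - <<'E'
from h import *
o=arm.observe();print(o["tool_pos"],o["opening"],o["joints"].round(2))
arm.grab_frame("wrist")
for q in arm.search_frame("wrist","remote"): 
    b=q["box"];print(q["p"],b)
print("exp",proj("wrist",[[*lw(a,b),.038] for a in(-.077,.063) for b in(.171,.186)]).round().tolist())
rows((*lw(.012,.179),.018,YAW-np.pi/2))
E
```

```text
[0.61924047 0.10737796 0.14646735] 0.505604545136724 [ 0.03  0.4   1.48 -0.    1.27  1.55]
0.92 [0.6, 68.6, 81.7, 83.8]
0.85 [251.1, 107.4, 24.7, 169.6]
0.41 [99.2, 1.2, 24.4, 7.8]
exp [[271.0, 281.0], [254.0, 281.0], [273.0, 116.0], [253.0, 116.0]]
[0.001, 0.0018, 0.2583, -0.0, 0.001, 0.0006]
```

{"fn": "apply_moves", "kwargs": {"series": [[0, 0.001, 0.05, 0, 0, 0, 0.5], [0, 0.001, 0.1, 0, 0, 0, 0.5], [0, 0.001, 0.15, 0, 0, 0, 0.5], [0, 0.001, 0.19, 0, 0, 0, 0.5], [0, 0.001, 0.22, 0, 0, 0, 0.5], [0, 0.001, 0.24, 0, 0, 0, 0.5], [0, 0.001, 0.254, 0, 0, 0, 0.5], [0, 0.001, 0.254, 0, 0, 0, 0.4], [0, 0.001, 0.254, 0, 0, 0, 0.32], [0, 0.001, 0.254, 0, 0, 0, 0.25], [0, 0.001, 0.254, 0, 0, 0, 0.23], [0, 0.001, 0.254, 0, 0, 0, 0.23]]}}

```text
time_s: 11.85
tool_pos: [0.6212, 0.1068, 0.0225]
ee_rot: [[0.999, 0.05, 0.001], [0.05, -0.999, 0.0], [0.001, 0.0, -1.0]]
wrist_force: [0.1, 0.1, -0.5]
opening: 0.228
finger_force: 0.0
```

{"fn": "apply_moves", "kwargs": {"series": [[0, -0.008, 0, 0, 0, 0, 0.23], [0, -0.016, 0, 0, 0, 0, 0.23], [0, -0.024, 0, 0, 0, 0, 0.23], [0, -0.032, 0, 0, 0, 0, 0.23], [0, -0.04, 0, 0, 0, 0, 0.23], [0, -0.048, 0, 0, 0, 0, 0.23], [0, -0.056, 0, 0, 0, 0, 0.23], [0, -0.064, 0, 0, 0, 0, 0.23], [0, -0.072, 0, 0, 0, 0, 0.23], [0, -0.08, 0, 0, 0, 0, 0.23], [0, -0.088, 0, 0, 0, 0, 0.23], [0, -0.096, 0, 0, 0, 0, 0.23]]}}

```text
time_s: 13.05
tool_pos: [0.6185, 0.155, 0.0219]
ee_rot: [[0.999, 0.05, 0.0], [0.05, -0.999, -0.0], [0.0, 0.0, -1.0]]
wrist_force: [-0.1, -1.8, 3.6]
opening: 0.234
finger_force: 1.8
```

{"fn": "apply_moves", "kwargs": {"series": [[0, 0.002, 0, 0, 0, 0, 0.25], [0, 0.004, 0, 0, 0, 0, 0.3], [0, 0.004, 0, 0, 0, 0, 0.4], [0, 0.004, 0, 0, 0, 0, 0.5], [0, 0.004, 0, 0, 0, 0, 0.5], [0, 0.004, -0.02, 0, 0, 0, 0.5], [0, 0.004, -0.06, 0, 0, 0, 0.5], [0, 0.004, -0.12, 0, 0, 0, 0.5], [0, 0.004, -0.2, 0, 0, 0, 0.5], [0, 0.004, -0.25, 0, 0, 0, 0.5], [0, 0.004, -0.25, 0, 0, 0, 0.5]]}}

```text
time_s: 14.15
tool_pos: [0.6225, 0.1532, 0.1536]
ee_rot: [[0.999, 0.05, 0.012], [0.05, -0.999, 0.001], [0.012, -0.001, -1.0]]
wrist_force: [0.8, 0.9, 0.2]
opening: 0.5
finger_force: 0.0
```

```bash
python3 - <<'E'
from h import *
o=arm.observe();print(o["tool_pos"],o["opening"])
w=arm.grab_frame("wrist")
for q in arm.search_frame("wrist","remote"): 
    b=q["box"];print(q["p"],b)
    for uv in((b[0],b[1]),(b[0]+b[2],b[1]+b[3])):
      p=ray("wrist",uv,.038)[:2]-LP;c,s=np.cos(YAW),np.sin(YAW);print("lap",(c*p[0]+s*p[1]).round(4),(-s*p[0]+c*p[1]).round(4))
save("w7.png",w)
E
```

```text
[0.62251155 0.15320441 0.15362192] 0.5003052976709833
0.9 [255.4, 118.4, 23.5, 163.8]
lap 0.0629 0.2295
lap -0.0761 0.2101
0.72 [2.4, 45.7, 138.6, 115.9]
lap 0.1135 0.4074
lap 0.0302 0.3183
0.59 [161.7, 1.7, 64.5, 22.0]
lap 0.1411 0.2927
lap 0.1274 0.2493
```

The remote stands clear now at laptop y 0.211–0.228. Next: shut fingers, go to its far (+y) side, and tip it back.

```bash
python3 - <<'E'
from h import *
y=YAW-np.pi/2
rows((*lw(.008,.26),.14,y),(*lw(.008,.26),.031,y),(*lw(.008,.2),.031,y))
print(proj("wrist",[*lw(-.066,.309),.09]))
E
```

```text
[-0.011, -0.0692, 0.0161, -0.0001, -0.0007, -0.0002]
[-0.0114, -0.0691, 0.2341, -0.0001, -0.0007, -0.0002]
[-0.0113, 0.0509, 0.2341, -0.0001, -0.0007, -0.0002]
[142.58125552 310.52440255]
```

{"fn": "apply_moves", "kwargs": {"series": [[-0.006, -0.035, 0, 0, 0, 0, 0.2], [-0.011, -0.069, 0, 0, 0, 0, 0], [-0.011, -0.069, 0, 0, 0, 0, 0], [-0.011, -0.069, 0, 0, 0, 0, 0], [-0.011, -0.069, 0, 0, 0, 0, 0], [-0.011, -0.069, 0.06, 0, 0, 0, 0], [-0.011, -0.069, 0.12, 0, 0, 0, 0], [-0.011, -0.069, 0.17, 0, 0, 0, 0], [-0.011, -0.069, 0.21, 0, 0, 0, 0], [-0.011, -0.069, 0.234, 0, 0, 0, 0], [-0.011, -0.069, 0.234, 0, 0, 0, 0], [-0.011, -0.069, 0.234, 0, 0, 0, 0]]}}

```text
time_s: 15.45
tool_pos: [0.6119, 0.1867, 0.0304]
ee_rot: [[0.999, 0.05, 0.001], [0.05, -0.999, 0.0], [0.001, -0.0, -1.0]]
wrist_force: [1.0, -0.4, -0.3]
opening: -0.001
finger_force: 0.0
```

```bash
python3 - <<'E'
from h import *
o=arm.observe();p=o["tool_pos"][:2]-LP;c,s=np.cos(YAW),np.sin(YAW);print(o["tool_pos"],o["opening"],c*p[0]+s*p[1],-s*p[0]+c*p[1])
E
```

```text
[0.61190514 0.18674342 0.03039917] -0.0012430521309283137 0.008152935421712519 0.25966542194463876
```

{"fn": "apply_moves", "kwargs": {"series": [[0, 0.01, 0, 0, 0, 0, 0], [0, 0.02, 0, 0, 0, 0, 0], [0, 0.028, 0, 0, 0, 0, 0], [0, 0.035, 0, 0, 0, 0, 0], [0, 0.042, 0, 0, 0, 0, 0], [0, 0.049, 0, 0, 0, 0, 0], [0, 0.056, 0, 0, 0, 0, 0], [0, 0.063, 0, 0, 0, 0, 0], [0, 0.07, 0, 0, 0, 0, 0], [0, 0.077, 0, 0, 0, 0, 0], [0, 0.077, 0, 0, 0, 0, 0]]}}

```text
time_s: 16.55
tool_pos: [0.6132, 0.1479, 0.0297]
ee_rot: [[0.999, 0.05, -0.0], [0.05, -0.999, -0.0], [-0.0, 0.0, -1.0]]
wrist_force: [-0.2, 0.5, 0.8]
opening: -0.001
finger_force: 0.0
```

{"fn": "apply_moves", "kwargs": {"series": [[0, 0, -0.05, 0, 0, 0, 0], [0, 0, -0.12, 0, 0, 0, 0], [0, 0, -0.2, 0, 0, 0, 0], [0, 0, -0.28, 0, 0, 0, 0], [0, 0, -0.36, 0, 0, 0, 0], [0, 0, -0.44, 0, 0, 0, 0], [0, 0, -0.5, 0, 0, 0, 0], [0, 0, -0.5, 0, 0, 0, 0]]}}

```text
time_s: 17.35
tool_pos: [0.6163, 0.149, 0.2869]
ee_rot: [[0.999, 0.051, 0.012], [0.051, -0.999, 0.001], [0.012, -0.001, -1.0]]
wrist_force: [0.7, -0.7, 1.7]
opening: -0.003
finger_force: 0.0
```

```bash
python3 - <<'E'
from h import *
print(arm.observe()["tool_pos"])
arm.grab_frame("wrist")
w=arm.grab_frame("wrist")
for q in arm.search_frame("wrist","remote"): 
    b=q["box"];print(q["p"],b)
    for uv in((b[0],b[1]),(b[0]+b[2],b[1]+b[3])):
      p=ray("wrist",uv,.012)[:2]-LP;c,s=np.cos(YAW),np.sin(YAW);print("lap",(c*p[0]+s*p[1]).round(4),(-s*p[0]+c*p[1]).round(4))
save("w8.png",cv2.resize(w,None,fx=1.56,fy=1.56,interpolation=3))
E
```

```text
[0.61627246 0.14897289 0.28687429]
0.94 [181.4, 2.1, 107.9, 35.4]
lap 0.1681 0.3091
lap 0.1321 0.1897
0.78 [268.5, 103.0, 35.0, 108.1]
lap 0.0603 0.2128
lap -0.0771 0.1664
0.59 [52.6, 45.5, 125.3, 88.8]
lap 0.1241 0.4588
lap 0.0233 0.3235
```

View pics/w8.png

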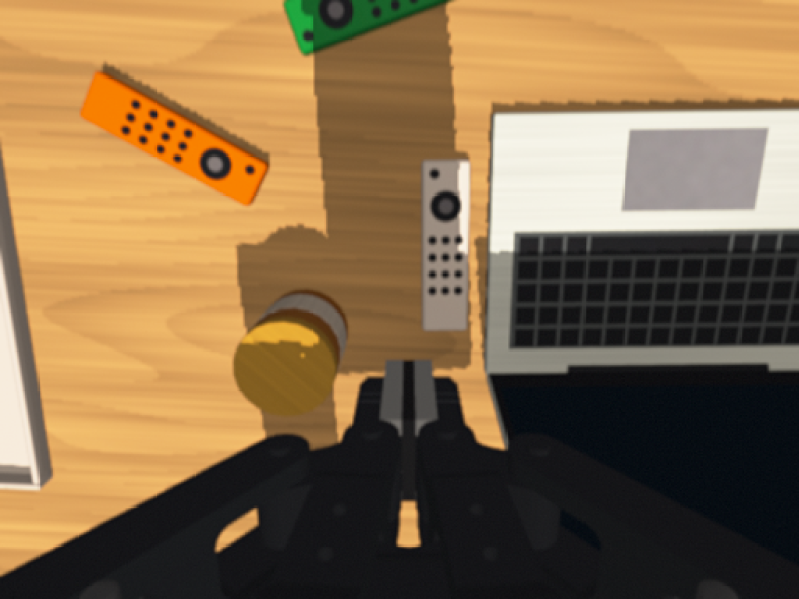

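The remote lies flat, buttons up, between the jar and the laptop (px 425–470, 160–330), and the laptop is undisturbed. Next, go behind the screen.

```bash
python3 - <<'E'
from h import *
print(arm.observe()["tool_pos"])
rows((*lw(-.2,0),.34,YAW-np.pi/2),(*lw(-.2,0),.19,YAW-np.pi/2))
E
```

```text
[0.61248552 0.14844426 0.27863851]
[-0.4135, 0.443, -0.122, 0.0, 0.0006, -0.0002]
[-0.413, 0.443, 0.178, 0.0, 0.0006, -0.0002]
```

{"fn": "apply_moves", "kwargs": {"series": [[0, 0, -0.08, 0, 0, 0, 0], [-0.04, 0.05, -0.122, 0, 0, 0, 0], [-0.1, 0.11, -0.122, 0, 0, 0, 0], [-0.16, 0.18, -0.122, 0, 0, 0, 0], [-0.22, 0.24, -0.122, 0, 0, 0, 0], [-0.28, 0.3, -0.122, 0, 0, 0, 0], [-0.34, 0.37, -0.122, 0, 0, 0, 0], [-0.4, 0.43, -0.122, 0, 0, 0, 0], [-0.414, 0.443, -0.122, 0, 0, 0, 0], [-0.414, 0.443, -0.122, 0, 0, 0, 0], [-0.414, 0.443, -0.122, 0, 0, 0, 0], [-0.414, 0.443, -0.06, 0, 0, 0, 0]]}}

```text
time_s: 18.7
tool_pos: [0.421, -0.0833, 0.3132]
ee_rot: [[0.999, 0.052, 0.009], [0.052, -0.999, -0.003], [0.008, 0.003, -1.0]]
wrist_force: [1.4, -1.2, 0.5]
opening: 0.003
finger_force: 0.0
```

{"fn": "apply_moves", "kwargs": {"series": [[0, 0, 0.08, 0, 0, 0, 0], [0, 0, 0.15, 0, 0, 0, 0], [0, 0, 0.2, 0, 0, 0, 0], [0, 0, 0.238, 0, 0, 0, 0], [0, 0, 0.238, 0, 0, 0, 0], [0, 0, 0.238, 0, 0, 0, 0]]}}

```text
time_s: 19.3
tool_pos: [0.4181, -0.0823, 0.1906]
ee_rot: [[0.999, 0.052, -0.001], [0.052, -0.999, 0.001], [-0.001, -0.001, -1.0]]
wrist_force: [0.8, -0.3, -0.6]
opening: 0.002
finger_force: 0.0
```

```bash
python3 - <<'E'
from h import *
o=arm.observe();P=o["tool_pos"];print(P,o["joints"].round(2),o["wrist_force"].round(1))
for t in np.arange(1.7,-.01,-.1):
    r=.175;C=r*np.array([np.cos(t),np.sin(t)])+.007*np.array([-np.sin(t),np.cos(t)])
    w=np.array([*lw(C[0]-.1015-.011,0),.017+C[1]]);d=o["ee_rot"].T@(w-P)/.5
    print(round(t,2),d.round(3).tolist())
# lid check
arm.grab_frame("scene");print([ (q["p"],q["box"]) for q in arm.search_frame("scene","lid")][:1])
E
```

```text
[ 0.41807501 -0.08228742  0.19062426] [-0.4  -0.08  1.93  0.    1.29  1.12] [ 0.8 -0.3 -0.6]
1.7 [0.114, 0.002, 0.002]
1.6 [0.149, 0.002, -0.002]
1.5 [0.184, 0.002, -0.003]
1.4 [0.219, 0.002, -0.0]
1.3 [0.253, 0.002, 0.006]
1.2 [0.287, 0.002, 0.016]
1.1 [0.32, 0.002, 0.029]
1.0 [0.351, 0.002, 0.045]
0.9 [0.38, 0.002, 0.064]
0.8 [0.407, 0.002, 0.086]
0.7 [0.432, 0.002, 0.111]
0.6 [0.454, 0.002, 0.138]
0.5 [0.474, 0.002, 0.167]
0.4 [0.49, 0.002, 0.198]
0.3 [0.504, 0.002, 0.23]
0.2 [0.514, 0.003, 0.264]
0.1 [0.52, 0.003, 0.298]
-0.0 [0.524, 0.003, 0.333]
[(0.78, [135.7, 122.3, 105.0, 74.4])]
```

{"fn": "apply_moves", "kwargs": {"series": [[0.05, 0.001, 0, 0, 0, 0, 0], [0.09, 0.002, 0, 0, 0, 0, 0], [0.114, 0.002, 0, 0, 0, 0, 0], [0.132, 0.002, 0, 0, 0, 0, 0], [0.149, 0.002, 0, 0, 0, 0, 0], [0.167, 0.002, 0, 0, 0, 0, 0], [0.184, 0.002, 0, 0, 0, 0, 0], [0.202, 0.002, 0, 0, 0, 0, 0], [0.219, 0.002, 0, 0, 0, 0, 0], [0.236, 0.002, 0.003, 0, 0, 0, 0], [0.253, 0.002, 0.006, 0, 0, 0, 0], [0.27, 0.002, 0.011, 0, 0, 0, 0]]}}

```text
time_s: 20.6
tool_pos: [0.5533, -0.0773, 0.1851]
ee_rot: [[0.999, 0.05, 0.0], [0.05, -0.999, 0.0], [0.0, -0.0, -1.0]]
wrist_force: [-1.8, 0.5, -0.5]
opening: -0.001
finger_force: 0.7
```

```bash
python3 - <<'E'
from h import *
o=arm.observe();P=o["tool_pos"];print(P,o["wrist_force"].round(1))
for t in [1.25,1.2,1.1,1.,.9,.8,.7,.6,.5,.4,.3,.2,.15,.1,.05,.02,0]:
    r=.175;C=r*np.array([np.cos(t),np.sin(t)])+.007*np.array([-np.sin(t),np.cos(t)])
    w=np.array([*lw(C[0]-.1015-.011,0),.017+C[1]]);d=o["ee_rot"].T@(w-P)/.5
    print(round(t,2),d.round(3).tolist())
s=arm.grab_frame("scene")[110:270,120:340]
v=arm.grab_frame("side")[120:320,150:400]
save("s9.png",np.hstack([cv2.resize(s,(412,300),interpolation=3),cv2.resize(v,(375,300),interpolation=3)]))
E
```

```text
[ 0.55327192 -0.07729202  0.18514048] [-1.8  0.5 -0.5]
1.25 [-0.0, -0.002, -0.0]
1.2 [0.017, -0.002, 0.005]
1.1 [0.049, -0.002, 0.018]
1.0 [0.08, -0.002, 0.034]
0.9 [0.109, -0.002, 0.053]
0.8 [0.137, -0.002, 0.075]
0.7 [0.161, -0.002, 0.1]
0.6 [0.184, -0.002, 0.127]
0.5 [0.203, -0.002, 0.156]
0.4 [0.22, -0.002, 0.187]
0.3 [0.233, -0.002, 0.22]
0.2 [0.243, -0.002, 0.253]
0.15 [0.247, -0.002, 0.27]
0.1 [0.249, -0.002, 0.287]
0.05 [0.251, -0.002, 0.305]
0.02 [0.252, -0.002, 0.315]
0 [0.253, -0.002, 0.322]
```

View pics/s9.png

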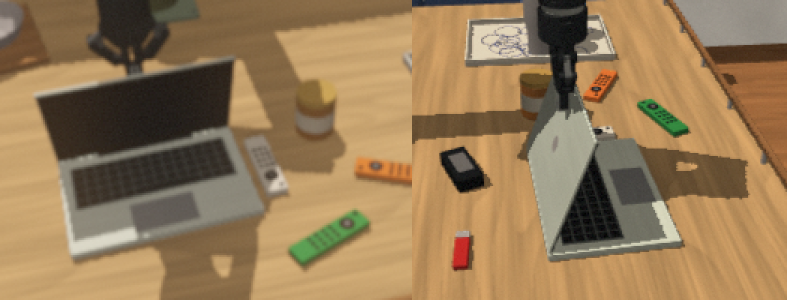

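The lid is tilting as planned (now about 1.25 rad), fingers on its back, remote clear on the worktop. Carry on along the arc.

{"fn": "apply_moves", "kwargs": {"series": [[0.017, 0, 0.005, 0, 0, 0, 0], [0.033, 0, 0.011, 0, 0, 0, 0], [0.049, 0, 0.018, 0, 0, 0, 0], [0.065, 0, 0.026, 0, 0, 0, 0], [0.08, 0, 0.034, 0, 0, 0, 0], [0.095, 0, 0.043, 0, 0, 0, 0], [0.109, 0, 0.053, 0, 0, 0, 0], [0.123, 0, 0.064, 0, 0, 0, 0], [0.137, 0, 0.075, 0, 0, 0, 0], [0.149, 0, 0.087, 0, 0, 0, 0], [0.161, 0, 0.1, 0, 0, 0, 0], [0.173, 0, 0.113, 0, 0, 0, 0]]}}

```text
time_s: 21.9
tool_pos: [0.6394, -0.0731, 0.1283]
ee_rot: [[0.999, 0.05, 0.0], [0.05, -0.999, -0.0], [0.0, 0.0, -1.0]]
wrist_force: [-0.6, -0.1, -0.2]
opening: 0.001
finger_force: 0.2
```

{"fn": "apply_moves", "kwargs": {"series": [[0.011, 0, 0.014, 0, 0, 0, 0], [0.021, 0, 0.028, 0, 0, 0, 0], [0.03, 0, 0.043, 0, 0, 0, 0], [0.039, 0, 0.058, 0, 0, 0, 0], [0.047, 0, 0.074, 0, 0, 0, 0], [0.054, 0, 0.09, 0, 0, 0, 0], [0.06, 0, 0.106, 0, 0, 0, 0], [0.066, 0, 0.122, 0, 0, 0, 0], [0.07, 0, 0.139, 0, 0, 0, 0], [0.074, 0, 0.156, 0, 0, 0, 0], [0.076, 0, 0.173, 0, 0, 0, 0], [0.077, 0, 0.182, 0, 0, 0, 0]]}}

```text
time_s: 23.1
tool_pos: [0.6767, -0.071, 0.0364]
ee_rot: [[0.999, 0.05, -0.002], [0.05, -0.999, 0.0], [-0.002, -0.0, -1.0]]
wrist_force: [-0.7, 0.1, 0.6]
opening: -0.003
finger_force: 0.0
```

```bash
python3 - <<'E'
from h import *
o=arm.observe();P=o["tool_pos"];print(P,o["wrist_force"].round(1),"tip z for shut .024")
print(o["ee_rot"].T@(np.array([*lw(.0625,0),.024])-P)/.5)
for c in("scene","side"):
    arm.grab_frame(c);print(c,[(q["p"],q["box"]) for q in arm.search_frame(c,"laptop")][:1])
E
```

```text
[ 0.67666516 -0.07098001  0.03642034] [-0.7  0.1  0.6] tip z for shut .024
[ 0.00565655 -0.00204159  0.0248327 ]
scene [(0.88, [149.0, 175.3, 116.9, 74.6])]
side [(0.56, [225.5, 209.2, 103.4, 84.4])]
```

{"fn": "apply_moves", "kwargs": {"series": [[0.003, 0, 0.006, 0, 0, 0, 0], [0.005, 0, 0.012, 0, 0, 0, 0], [0.005, 0, 0.018, 0, 0, 0, 0], [0.005, 0, 0.022, 0, 0, 0, 0], [0.005, 0, 0.025, 0, 0, 0, 0], [0.005, 0, 0.027, 0, 0, 0, 0], [0.005, 0, 0.028, 0, 0, 0, 0], [0.005, 0, 0.028, 0, 0, 0, 0], [0.005, 0, 0.028, 0, 0, 0, 0], [0.005, 0, 0.028, 0, 0, 0, 0]]}}

```text
time_s: 24.3
tool_pos: [0.6797, -0.0709, 0.0241]
ee_rot: [[0.999, 0.05, -0.0], [0.05, -0.999, -0.0], [-0.0, -0.0, -1.0]]
wrist_force: [-2.3, 0.4, 3.9]
opening: 0.0
finger_force: 1.7
```

{"fn": "apply_moves", "kwargs": {"series": [[0, 0, 0.002, 0, 0, 0, 0], [0, 0, 0.002, 0, 0, 0, 0], [0, 0, 0.002, 0, 0, 0, 0], [0, 0, -0.02, 0, 0, 0, 0], [0, 0, -0.08, 0, 0, 0, 0], [0, 0, -0.17, 0, 0, 0, 0], [0, 0, -0.27, 0, 0, 0, 0], [0, 0, -0.37, 0, 0, 0, 0], [-0.09, 0, -0.45, 0, 0, 0, 0], [-0.18, 0, -0.5, 0, 0, 0, 0], [-0.26, 0, -0.5, 0, 0, 0, 0], [-0.26, 0, -0.5, 0, 0, 0, 0]]}}

```text
time_s: 25.5
tool_pos: [0.5443, -0.0768, 0.274]
ee_rot: [[0.999, 0.049, -0.003], [0.049, -0.999, 0.0], [-0.003, -0.0, -1.0]]
wrist_force: [0.1, 0.2, -0.3]
opening: -0.0
finger_force: 0.0
```

```bash
python3 - <<'E'
from h import *
o=arm.observe();print(o["tool_pos"],o["wrist_force"].round(1))
s=arm.grab_frame("scene");
for q in arm.outline_of("scene","laptop")[:1]: m=q["pixels"];print(q["p"],q["box"])
v=arm.grab_frame("side")
for q in arm.outline_of("side","laptop")[:1]: print(q["p"],q["box"])
for c in("scene","side"):
    print(c,"exp shut corners",proj(c,[[*lw(a,b),z] for a in(-.107,.107) for b in(-.155,.155) for z in(0,.024)]).round().tolist())
w=arm.grab_frame("wrist")
print(arm.search_frame("scene","remote"))
s=s[130:280,120:340];v=v[140:320,150:400]
save("s10.png",np.hstack([cv2.resize(s,(420,300),interpolation=3),cv2.resize(v,(375,300),interpolation=3)]))
E
```

```text
[ 0.54434122 -0.07676541  0.27396729] [ 0.1  0.2 -0.3]
0.9 [149.9, 175.0, 115.0, 71.9]
0.74 [226.9, 209.8, 99.3, 85.4]
scene exp shut corners [[151.0, 200.0], [150.0, 195.0], [242.0, 181.0], [242.0, 176.0], [157.0, 250.0], [156.0, 244.0], [260.0, 225.0], [260.0, 220.0]]
side exp shut corners [[241.0, 295.0], [241.0, 287.0], [228.0, 222.0], [227.0, 215.0], [330.0, 286.0], [330.0, 278.0], [299.0, 216.0], [299.0, 209.0]]
[{'box': [273.6, 221.0, 45.9, 33.5], 'p': 0.97}, {'box': [250.7, 180.1, 18.4, 35.0], 'p': 0.81}, {'box': [312.8, 192.6, 42.2, 17.3], 'p': 0.62}]
```

```bash
python3 -c "
from plant import arm
print(arm.sign_off())"
```

```text
the job is handed in; nothing more can be done
None
```

The laptop is shut and the remote lies flat, buttons up, on the worktop off its left side; I handed the job in, but the hand-in gave no verdict. On the way the remote tipped onto its long side beside the laptop, so I shoved it clear with the fingers loosely either side of it and pushed it back down flat.

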